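Feel out the heavy side of a crank roaster's drum

TASK

Push the open front door of the green hand-cranked roaster fully shut until it snaps home on its catch. Then turn the drum by its red crank handle to feel which side of it is heavy - a lump inside that cannot be seen - and bring that heavy side straight down, so that I can mark the balance spot at the top. Finish while still gripping the handle, holding the drum still there with the door shut, and do not disturb the tin, colander, teapot or spatula.

Things in the scene. Friction and masses are not known exactly. Their poses are not given: they have to be found in the camera images.
- roaster: Green sheet-metal housing 160 mm square, 240 mm tall, fixed to the shelf, open in front (own -x) where the door hangs. Origin: centre of its underside, at shelf height. Own x points front to back, z up, y to the left of someone looking along +x. The crank is on its right side (own -y); the closed drum lies level inside.
- door (a joint): Angle of the white front door, rad: 0 fully shut, grows as it opens to the roaster's -x (starts 0.45 to 0.9). Light friction, stays where left. In the last 0.09 rad a spring roller resists (under 5 N at the edge); from about 0.03 rad on it pulls the door home to 0 and keeps it there.
- door_hinge (a point): Point on the door's upright hinge axis, 200 mm above the shelf; 84 mm in front of and 78 mm left of the roaster's origin. The door is 156 mm wide, 8 mm thick, from 10 to 225 mm above the shelf; shut, its outer face is 88 mm in front of the roaster's origin.
- door_push (a point): Point on the door's outer face to push on: 115 mm from the hinge axis, 200 mm above the shelf, 25 mm below the door's top edge. It moves with the door; its own -x is the door's outward normal. A black knob sticks out 28 mm from the face lower down, 90 mm above the shelf, near the free edge.
- drum_axis (a point): Point on the drum's level shaft axis, 150 mm above the shelf, in the plane in which the crank_grip point circles; fixed to the roaster, 148 mm to the right of its origin, axes parallel to the roaster's (the shaft runs along y).
- crank_grip (a point): Grip point on the red crank handle: a level round sleeve 20 mm thick, 78 mm long, parallel to the shaft, 55 mm off its axis. It spins freely on its pin: pinch it from above and lead it round with the gripper pointing down all the way. The point is 52 mm out from the 136 mm crank disc, 68 mm from the housing wall, 28 mm from the free end. Its own turn means nothing.
- drum (a joint): Angle of crank and drum, rad: 0 = handle straight above the shaft; grows as the handle goes over the top to the back (roaster's +x): handle = axis + 55 mm x (sin along x, cos along z). Turns more than two full turns either way. Shaft friction about 0.28 N m (5 N at the handle), so it stays where left. It tells nothing of the heavy side.
- drum_middle (a point): Middle of the drum on its shaft, fixed, 150 mm above the roaster's origin. The hidden lump (about 0.5 kg, 45 mm off the axis) is fixed in the drum at another angle each time, never near the bottom at first. It adds up to 4 N at the handle while rising, takes off as much while sinking, nothing at top or bottom. At brief stops in a slow turn mostly its pull is left, friction fades.
- tin: Bystander: round aluminium tin with clip-on lid, 110 mm across, 84 mm tall; origin at the centre of its underside.
- colander: Bystander: blue plastic colander, 184 mm across (260 over its lugs, along y), 80 mm tall; origin at the centre of its underside.
- teapot: Bystander: pale enamel teapot, 140 mm across, 135 mm tall, spout along its own -y, handle along +y (240 mm over both); origin at the centre of its underside.
- spatula: Bystander: wooden spatula 260 mm long lying flat on the shelf along its own x; origin under its middle.

How it is judged:
On the way, in this order (a step that is already met when the one before it is completed fails the run):
1. the door is shut on its catch (value of joint door below 0.02 rad), for 0.3 s.
2. the crank handle is held with the heavy side of the drum down (x of ballast_c0 in the frame of drum_axis between -0.019 and 0.019 m and z of ballast_c0 in the frame of drum_axis below -0.03 m and contact force between the fingers and crank_handle above 1 N), for 0.2 s.
At the end, for the whole second after the job is handed in: The fingers grip the red crank handle (over 1 N), the drum's hidden heavy lump is within 25 degrees of straight below the shaft, the drum is still (under 0.1 rad/s), and the door is shut on its catch (under 0.02 rad) (all of step 2 and value of joint door below 0.02 rad and velocity of joint drum between -0.1 and 0.1 rad/s); the arm keeps its last pose, push and grip.
It fails at once if the tin is moved by more than 30 mm (distance of tin from where it was at the start of the episode above 0.03 m).
It fails at once if the colander is moved by more than 30 mm (distance of colander from where it was at the start of the episode above 0.03 m).
It fails at once if the teapot is moved by more than 30 mm (distance of teapot from where it was at the start of the episode above 0.03 m).
It fails at once if the spatula is moved by more than 30 mm (distance of spatula from where it was at the start of the episode above 0.03 m).
It fails at once if the teapot is tipped (angle between teapot's own z axis and vertical above 0.4 rad).
It also fails if it takes over 72 s, if anything falls off the work surface, if the arm or the gripper's body presses on something with over 40 N, if the wrist force passes 120 N, or if a joint passes its speed limit or range.

ROBOT

A 6-joint arm with a two-finger parallel gripper is mounted at the origin on the work surface. World frame = base frame: x ahead of the robot, y to its left, z up, the work surface at z = 0. Lengths are in m, angles in rad, forces in N, time in s.
With the tool pointing down it reaches from about 0.3 to 0.775 m from the base axis. Payload 14.6 kg.
Tool frame: the origin (TCP) lies on the centre line of the jaws, within the pads' length; the fingertips stand 19 mm ahead of it and the grasp point (between the pads) is the TCP (ctrl.tip_reach is the distance from the TCP to the fingertips, in m); x points along the fingers, y is the direction in which the jaws open and shut, and the axes are right-handed (so a half turn about x gives the same grasp; the last joint's range is limited). The gripper opens to 94 mm and grips with 3 to 60 N. Pads are 16 mm wide; open, the fingers measure 119 mm over their backs; the gripper's body (75 mm by 177 mm) begins 78 mm behind the grasp point.
Start: joints at [1.264, 0.3, 1.521, -0, 1.321, -0.067], TCP at [0.131, 0.534, 0.224] pointing down, gripper open.
Joint ranges: [-3.03, 3.03], [-0.79, 2.21], [0.23, 2.52], [-1.04, 4.18], [0, 3.07], [-2.55, 2.55]. Speed limits (rad/s): [2.22, 2.22, 2.57, 3.14, 3.14, 3.14].

INTERFACE

Orientations are given as [roll, pitch, yaw] about the fixed x, y, z axes, in that order (R = Rz(yaw) Ry(pitch) Rx(roll)).
In Python, from station import ctrl, optics, models gives the robot as it stands. The module is installed in compiled form; this text tells all that it offers.
- The arm moves only by the tool arm_command, never from a script. Its argument "deltas" is a list of rows, each an object with "translation": the shift along the tool's x, y, z in units of 25 mm (1.0 is 25 mm), a list of three; "turn": the turn, a rotation vector about the tool's x, y, z in units of 5 degrees (1.0 is 5 degrees), a list of three. In form: [{"translation": [x, y, z], "turn": [rx, ry, rz]}, ...]. A call has 1 to 12 rows; each row is the pose to reach, as a shift and turn from the pose commanded when the call began, along the tool's axes at that moment; what a row does not reach only later rows make up. A row lasts 1/12 s, in which the tool goes at most 41.7 mm and 7.16 degrees, less where a joint would pass 70% of its speed; a pose out of reach is approached as far as the arm can. A call with a gripper value outside its range is refused whole. "gripper" is the finger opening in mm, from 0 to 94, set as the call begins (left out, the last holds). The fingers move at their own pace and stop on an object; "force" is the grip in N (left out, the last holds). Time passes only in rows, so rows that repeat a pose let the fingers close. It gives the time, the measured TCP pose, the force and the opening at its end, in the units of the state.
- ctrl.get_obs(): the state, without advancing time (a new reading comes with each control period).
- optics.camera(name): name is "scene" or "side" or "wrist"; returns the picture (480x640x3 uint8, red, green, blue); there is no depth.
- optics.get_calibration(name): a dict with "K" (3x3 intrinsics, pixels), "k1" (the pictures are not rectified: a ray, as slopes to the right and down, at radius r is drawn at 1 + k1 r^2 times it, then the intrinsics apply), "origin" and "orientation" of the camera in the world. Camera axes: x right, y down, z forward; pixel columns grow to the right and rows downward; lengths in m; the calibration is good to about 2 mm. A picture is of the moment at which its call begins: read the wrist's pose just before it. get_calibration takes no time and is no camera call; for the wrist camera it gives the pose at the moment of the call.
- ctrl.hand_in(): hands the job in, once; it reports no verdict.
Trained networks look in the newest picture that a camera, given by its name, has taken for a name from the list of things; names that differ only in an ending like _2 or _b are one class to them, and where a whole thing is asked for, a point or a joint stands for the part that bears it (a point fixed in the world has none). Each returns a list of dicts, best first, with "score" (0 to 1); they miss things now and then, are a little off and sometimes report something else, mostly with a low value. They report only what shows in the picture. A call takes as long as a camera call.
- models.look_for(target, camera): "box" ([left, top, right, bottom] in pixels, round what is visible of it).
- models.cut_out(target, camera): "pixels" (480x640 bool, what is visible of it) and "box" ([left, top, right, bottom] in pixels, round what is visible of it).
- models.mark_of(target, camera): "at" ([column, row] in pixels: a listed point, or the origin of a listed thing).
The state is a dict: "time_s": time; "qpos": joint angles; "joint_vel": joint speeds; "tau": joint torques, N m; "ee_pos": TCP position; "eef_rot": TCP orientation; "force": force on the tool from outside, world axes, zero at the start; "moment": the same for the moment, N m; "grip_width": finger opening in m.
Only numpy, scipy, OpenCV 4.12 (cv2) and the standard library are available. Lean on these libraries where they do the work, as an engineer would, in place of code of your own. Each camera call takes 0.05 s, during which the arm holds its last target.

## Working session

There is one attempt and no reset: what is moved stays moved. The work goes in short steps, Python scripts to look and compute and a tool call to move; the robot and the scene stay as the last step left them, time stands still between calls to the robot, and variables do not carry over. Pictures are saved under pics/ and viewed, and the job is handed in when it is done.

Besides the shell and the picture viewer there is one more tool, called as name(argument=value, ...) on one line, values as JSON. arm_command: Moves the arm, as the interface text tells. Its arguments: {"type":"object","properties":{"deltas":{"type":"array"},"gripper":{"type":"number"},"force":{"type":"number"}},"required":["deltas"]}

```bash
mkdir -p pics; ls; cat > h.py <<'E'
import numpy as np, cv2
from station import ctrl, optics, models
def shot(n,f):
    im=optics.camera(n); cv2.imwrite('pics/'+f,im[:,:,::-1]); return im
def ray(n,px):
    c=optics.get_calibration(n);K=np.array(c['K'],float);k=c['k1']
    d=np.array([(px[0]-K[0,2])/K[0,0],(px[1]-K[1,2])/K[1,1]]);s=d.copy()
    for _ in range(30): s=d/(1+k*(s@s))
    R=np.array(c['orientation'],float)
    if R.shape!=(3,3): R=eul(R)
    v=R@np.array([s[0],s[1],1]);return np.array(c['origin'],float),v/np.linalg.norm(v)
def eul(e):
    from scipy.spatial.transform import Rotation as Ro
    return Ro.from_euler('xyz',e).as_matrix()
def atz(n,px,z):
    o,v=ray(n,px);return o+v*(z-o[2])/v[2]
def tri(obs):
    A=np.zeros((3,3));b=np.zeros(3);rs=[ray(*x) for x in obs]
    for o,v in rs:
        P=np.eye(3)-np.outer(v,v);A+=P;b+=P@o
    p=np.linalg.solve(A,b);return p,[np.linalg.norm((np.eye(3)-np.outer(v,v))@(p-o)) for o,v in rs]
def proj(n,p):
    c=optics.get_calibration(n);K=np.array(c['K'],float);k=c['k1']
    R=np.array(c['orientation'],float)
    if R.shape!=(3,3): R=eul(R)
    q=R.T@(np.array(p)-c['origin']);s=q[:2]/q[2];s=s*(1+k*(s@s));return K[:2,:2]@s+K[:2,2]
E
python3 - <<'E'
from h import *
for n in ['scene','side','wrist']:
    shot(n,n+'0.png'); print(n,optics.get_calibration(n))
    for t in ['door_hinge','door_push','drum_axis','crank_grip','drum_middle','roaster','tin','colander','teapot','spatula']:
        r=models.mark_of(t,n); print(t,[(np.round(x['at'],1).tolist(),round(x['score'],2)) for x in r[:2]])
print(ctrl.get_obs())
E
```

```text
pics
scene {'K': array([[562.41722264,   0.        , 332.10986764],
       [  0.        , 562.41722264, 242.00950745],
       [  0.        ,   0.        ,   1.        ]]), 'k1': -0.09998450020442591, 'origin': array([ 1.11671693, -0.5851301 ,  1.46765009]), 'orientation': array([-2.5809132 ,  0.00915231,  0.70074436])}
door_hinge [([347.7, 193.3], 0.6), ([408.3, 180.6], 0.45)]
door_push [([309.2, 203.8], 0.64)]
drum_axis [([328.6, 274.9], 0.76)]
crank_grip [([320.8, 260.8], 0.73), ([309.3, 206.3], 0.22)]
drum_middle []
roaster []
tin [([211.2, 330.6], 0.89), ([347.3, 190.7], 0.46)]
colander [([253.1, 409.6], 0.85), ([318.7, 260.3], 0.2)]
teapot [([410.5, 181.0], 0.96)]
spatula [([290.5, 319.6], 0.81)]
side {'K': array([[447.60302648,   0.        , 324.72440082],
       [  0.        , 447.60302648, 235.20062531],
       [  0.        ,   0.        ,   1.        ]]), 'k1': -0.0906554061921085, 'origin': array([-0.14860352, -0.694128  ,  0.93555193]), 'orientation': array([-2.23915518, -0.00655626, -0.76442449])}
door_hinge [([287.5, 203.9], 0.84)]
door_push [([293.5, 227.2], 0.92)]
drum
[... 697 characters left out ...]
n []
colander []
teapot []
spatula []
{'time_s': 1.65, 'qpos': array([ 1.26442174e+00,  2.99898533e-01,  1.52102812e+00, -8.74441595e-07,
        1.32066819e+00, -6.66027407e-02]), 'joint_vel': array([-7.27690127e-04,  9.09247916e-04,  1.52905869e-04,  7.30020276e-05,
        1.95468646e-04, -3.38139311e-04]), 'tau': array([ 7.24349065e-04, -5.31651807e+01, -3.52923167e+01,  7.09277415e-02,
        2.12939578e-02,  3.35867492e-05]), 'ee_pos': array([0.13061516, 0.53425221, 0.22443448]), 'eef_rot': array([-1.26841055,  1.57079398, -1.50818218]), 'force': array([-0.44843754, -0.93644401, -0.22378492]), 'moment': array([ 0.00142953, -0.00235548, -0.01850997]), 'grip_width': 0.09442828178758336}
```

View pics/scene0.png

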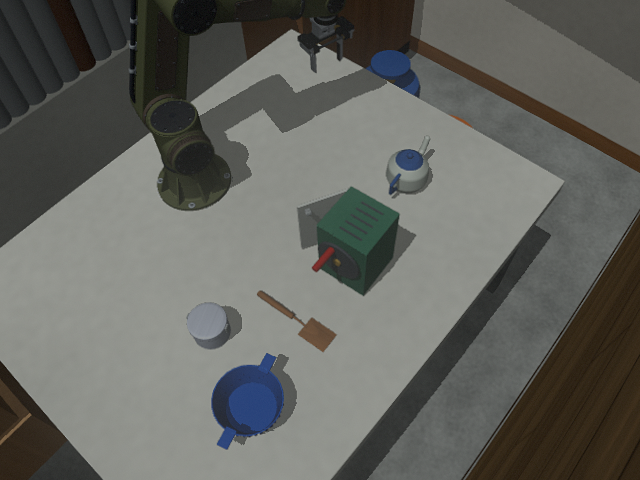

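View pics/side0.png

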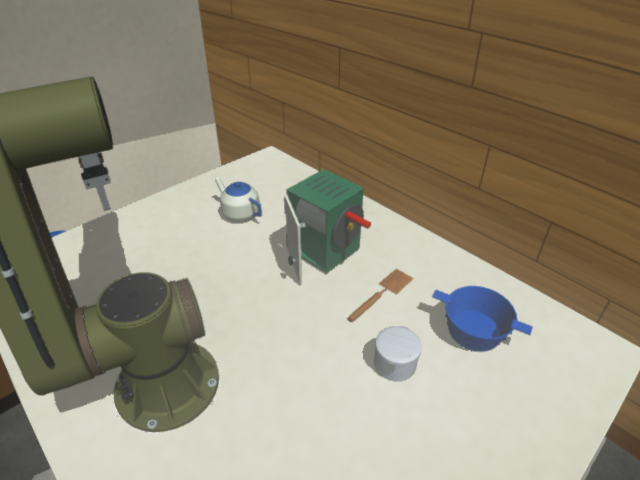

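```bash
python3 - <<'E'
from h import *
D={'door_hinge':((347.7,193.3),(287.5,203.9)),'door_push':((309.2,203.8),(293.5,227.2)),'drum_axis':((328.6,274.9),(361,233)),'crank':((320.8,260.8),(360.1,221.8))}
for k,(a,b) in D.items():
    p,e=tri([('scene',a),('side',b)]);print(k,p.round(4),np.round(e,4))
for k,p in dict(tin=(211.2,330.6),colander=(253.1,409.6),teapot=(410.5,181),spat=(290.5,319.6)).items(): print(k,atz('scene',p,0).round(3))
print('roaster side',atz('side',(324.4,250),0),'drum mid',atz('side',(324.1,211.2),.15))
print(ctrl.get_obs()['time_s'])
E
```

```text
door_hinge [0.5255 0.1641 0.1979] [0.0044 0.0044]
door_push [0.4657 0.0677 0.1968] [0.0046 0.0046]
drum_axis [ 0.6309 -0.0415  0.1448] [0.002 0.002]
crank [ 0.6104 -0.0492  0.2017] [0.0011 0.0011]
tin [ 0.44  -0.335  0.   ]
colander [ 0.688 -0.419  0.   ]
teapot [ 0.558  0.459 -0.   ]
spat [ 0.589 -0.164  0.   ]
roaster side [6.21632354e-01 1.01769526e-01 1.11022302e-16] drum mid [0.62380214 0.10667764 0.15      ]
1.65
```

```bash
python3 - <<'E'
import cv2
a=cv2.imread('pics/scene0.png')[170:310,280:420]; b=cv2.imread('pics/side0.png')[160:290,260:400]
a=cv2.resize(a,(560,560),interpolation=2);b=cv2.resize(b,(560,520),interpolation=2)
cv2.imwrite('pics/a.png',a);cv2.imwrite('pics/b.png',b)
E
```

```text
(no output)
```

View pics/a.png

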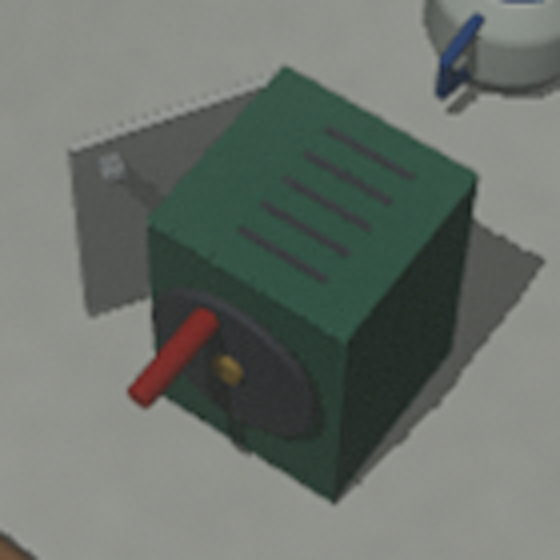

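View pics/b.png

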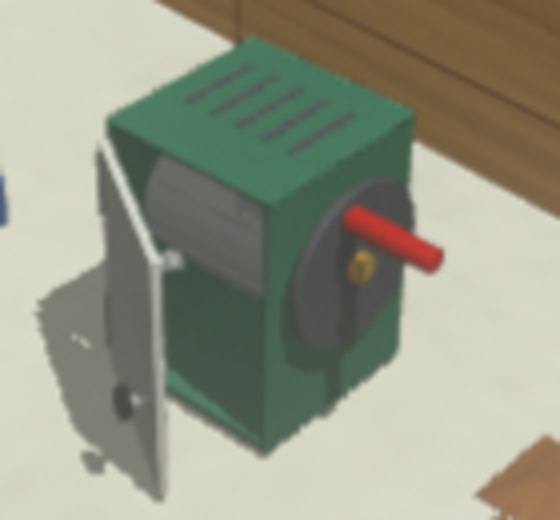

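```bash
cat > fit.py <<'E'
from h import *
from scipy.optimize import least_squares
F=.08;H=.24
obs=[('scene',(351.3,186.8),(-F,F,H)),('scene',(399.3,214.5),(F,F,H)),('scene',(366.5,255),(F,-F,H)),('scene',(318,227),(-F,-F,H)),
('side',(286.8,189.5),(-F,F,H)),('side',(323.8,169.5),(F,F,H)),('side',(363,188.3),(F,-F,H)),('side',(327.5,211.8),(-F,-F,H)),('side',(326.3,273.8),(-F,-F,0)),('scene',(363.8,295.5),(F,-F,0))]
def W(q,p):
    c,s=np.cos(q[2]),np.sin(q[2]);return np.array([q[0]+c*p[0]-s*p[1],q[1]+s*p[0]+c*p[1],p[2]])
def f(q): return np.concatenate([proj(n,W(q,p))-a for n,a,p in obs])
r=least_squares(f,[.62,.1,.1]);print(r.x,r.fun.reshape(-1,2).round(1).tolist())
q=r.x
print('hinge',W(q,(-.084,.078,.2)),'axis',W(q,(0,-.148,.15)))
p,e=tri([('scene',(315.8,268.8)),('side',(368.8,224.5))]);print('handle end',p,e)
p2,e=tri([('scene',(297.5,208)),('side',(299.5,225.8))]);print('door edge',p2,e)
R=np.array([[np.cos(q[2]),-np.sin(q[2])],[np.sin(q[2]),np.cos(q[2])]])
print('own handle end',R.T@(p[:2]-q[:2]),p[2]); d=R.T@(p2[:2]-q[:2]);print('own door edge',d, 'rel hinge',d-[-.084,.078])
E
python3 fit.py
```

```text
[0.6187889  0.09636264 0.07644522] [[-0.3, -1.1], [1.0, -1.2], [0.3, 0.4], [-1.7, -2.0], [-0.4, -0.5], [-0.4, -1.0], [1.3, -1.2], [0.4, -1.3], [0.7, 1.5], [-0.6, 2.2]]
hinge [0.5290773  0.16771969 0.2       ] axis [ 0.63009177 -0.05120512  0.15      ]
handle end [ 0.61668465 -0.07590749  0.20357074] [np.float64(0.0007192868147281601), np.float64(0.0007192868147282438)]
door edge [0.46006315 0.0295836  0.2212416 ] [np.float64(0.0005737201450623292), np.float64(0.0005737201450622688)]
own handle end [-0.0152545  -0.17160631] 0.2035707440581211
own door edge [-0.16336216 -0.054462  ] rel hinge [-0.07936216 -0.132462  ]
```

```bash
cat >> h.py <<'E'
from scipy.spatial.transform import Rotation as Ro
q=np.array([0.6188,0.0964,0.0764])
def W(p):
    c,s=np.cos(q[2]),np.sin(q[2]);return np.array([q[0]+c*p[0]-s*p[1],q[1]+s*p[0]+c*p[1],p[2]])
def own(p):
    c,s=np.cos(q[2]),np.sin(q[2]);d=np.array(p)-[q[0],q[1],0];return np.array([c*d[0]+s*d[1],-s*d[0]+c*d[1],d[2]])
def delta(tw):
    o=ctrl.get_obs();R=Ro.from_euler('xyz',o['eef_rot']).as_matrix()
    t=R.T@(np.array(tw)-o['ee_pos'])/.025
    ty=np.array([np.cos(q[2]),np.sin(q[2]),0])
    if R[:,1]@ty<0: ty=-ty
    x=np.array([0,0,-1.]);T=np.stack([x,ty,np.cross(x,ty)],1)
    print('R',R.round(3).tolist());print('t=d*units',t.round(2),'turn',(Ro.from_matrix(R.T@T).as_rotvec()/np.deg2rad(5)).round(2))
def st():
    o=ctrl.get_obs();print(o['time_s'],'own',own(o['ee_pos']).round(4),'F',o['force'].round(2),o['qpos'].round(2),o['grip_width'])
E
python3 - <<'E'
from h import *
st()
for p in [(-.178,-.001,.32),(-.178,-.001,.205),(-.102,-.037,.205)]: print(W(p)); delta(W(p))
E
```

```text
1.65 own [-0.4533  0.4738  0.2244] F [-0.45 -0.94 -0.22] [ 1.26  0.3   1.52 -0.    1.32 -0.07] 0.09442828178758336
[0.44139556 0.08181694 0.32      ]
R [[0.0, 0.237, 0.971], [-0.0, 0.971, -0.237], [-1.0, -0.0, 0.0]]
t=d*units [ -3.82 -14.63  16.37] turn [14.38  0.    0.  ]
[0.44139556 0.08181694 0.205     ]
R [[0.0, 0.237, 0.971], [-0.0, 0.971, -0.237], [-1.0, -0.0, 0.0]]
t=d*units [  0.78 -14.63  16.37] turn [14.38  0.    0.  ]
[0.51992159 0.05172271 0.205     ]
R [[0.0, 0.237, 0.971], [-0.0, 0.971, -0.237], [-1.0, -0.0, 0.0]]
t=d*units [  0.78 -15.05  19.71] turn [14.38  0.    0.  ]
```

arm_command(deltas=[{"translation":[-0.6,-0.5,0.5],"turn":[0.5,0,0]},{"translation":[-1.3,-1.4,1.5],"turn":[1.4,0,0]},{"translation":[-2,-2.3,2.6],"turn":[2.4,0,0]},{"translation":[-2.6,-3.2,3.6],"turn":[3.3,0,0]},{"translation":[-3.2,-4.2,4.7],"turn":[4.2,0,0]},{"translation":[-3.8,-5.1,5.7],"turn":[5.1,0,0]},{"translation":[-3.8,-6,6.7],"turn":[6,0,0]},{"translation":[-3.8,-6.9,7.7],"turn":[6.9,0,0]},{"translation":[-3.8,-7.9,8.8],"turn":[7.8,0,0]},{"translation":[-3.8,-8.8,9.9],"turn":[8.8,0,0]},{"translation":[-3.8,-9.7,10.9],"turn":[9.7,0,0]},{"translation":[-3.8,-10.7,12],"turn":[10.6,0,0]}], gripper=0, force=20)

```text
time_s: 2.65
ee_pos: [0.359, 0.2017, 0.3197]
eef_rot: [1.733, 1.57, 0.564]
force: [0.7, 0.1, 0.7]
grip_width: 0.0174
```

```bash
python3 - <<'E'
from h import *
st(); delta(W((-.178,-.001,.30)))
E
```

```text
2.65 own [-0.251   0.1249  0.3197] F [0.67 0.12 0.74] [ 0.42 -0.08  1.72  0.    1.5   0.02] 0.017397620492007198
R [[0.001, 0.92, 0.391], [0.0, 0.391, -0.92], [-1.0, 0.001, -0.0]]
t=d*units [0.79 1.15 5.7 ] turn [ 3.73 -0.   -0.01]
```

arm_command(deltas=[{"translation":[0.1,0.2,1],"turn":[0.8,0,0]},{"translation":[0.3,0.4,2.2],"turn":[1.6,0,0]},{"translation":[0.4,0.7,3.4],"turn":[2.4,0,0]},{"translation":[0.6,0.9,4.6],"turn":[3.2,0,0]},{"translation":[0.8,1.15,5.7],"turn":[3.7,0,0]},{"translation":[1.6,1.15,5.7],"turn":[3.7,0,0]},{"translation":[2.6,1.15,5.7],"turn":[3.7,0,0]},{"translation":[3.6,1.15,5.7],"turn":[3.7,0,0]},{"translation":[4.4,1.15,5.7],"turn":[3.7,0,0]},{"translation":[4.6,1.15,5.7],"turn":[3.7,0,0]}])

```text
time_s: 3.48
ee_pos: [0.4401, 0.0834, 0.2017]
eef_rot: [-1.551, 1.567, -3.039]
force: [0.4, -0.1, -0.3]
grip_width: 0.0006
```

```bash
python3 - <<'E'
from h import *
st(); delta(W((-.102,-.037,.205)));delta(W((-.115,-.03,.205)))
shot('side','side1.png');shot('wrist','wrist1.png')
E
```

```text
3.4833 own [-0.1792  0.0007  0.2017] F [ 0.36 -0.1  -0.33] [0.11 0.1  1.82 0.   1.23 0.02] 0.0006055694053767192
R [[-0.004, 0.997, 0.083], [-0.0, 0.083, -0.997], [-1.0, -0.004, 0.0]]
t=d*units [-0.14  3.08  1.53] turn [0.07 0.   0.05]
R [[-0.004, 0.997, 0.083], [-0.0, 0.083, -0.997], [-1.0, -0.004, 0.0]]
t=d*units [-0.14  2.56  1.24] turn [0.07 0.   0.05]
```

View pics/side1.png

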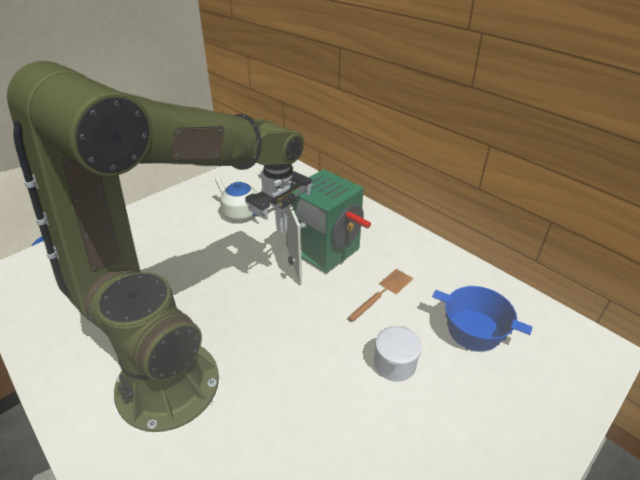

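arm_command(deltas=[{"translation":[-0.1,0.3,0.15],"turn":[0,0,0]},{"translation":[-0.1,0.6,0.3],"turn":[0,0,0]},{"translation":[-0.1,0.9,0.45],"turn":[0,0,0]},{"translation":[-0.1,1.2,0.6],"turn":[0,0,0]},{"translation":[-0.1,1.5,0.75],"turn":[0,0,0]},{"translation":[-0.1,1.8,0.9],"turn":[0,0,0]},{"translation":[-0.1,2.1,1.05],"turn":[0,0,0]},{"translation":[-0.1,2.4,1.2],"turn":[0,0,0]},{"translation":[-0.1,2.6,1.3],"turn":[0,0,0]},{"translation":[-0.1,2.8,1.4],"turn":[0,0,0]},{"translation":[-0.1,2.9,1.5],"turn":[0,0,0]},{"translation":[-0.1,3.0,1.5],"turn":[0,0,0]}])

```text
time_s: 4.58
ee_pos: [0.5184, 0.0518, 0.2068]
eef_rot: [-1.378, 1.568, -2.866]
force: [-28.1, -6.5, 15.3]
grip_width: 0.0001
```

```bash
python3 - <<'E'
from h import *
st(); delta(W((-.100,-.037,.203)))
E
```

```text
4.5833 own [-0.1035 -0.0368  0.2068] F [-28.12  -6.47  15.35] [ 0.03  0.25  1.62 -0.    1.27 -0.05] 0.00014638664505253713
R [[-0.003, 0.997, 0.083], [-0.001, 0.083, -0.997], [-1.0, -0.003, 0.001]]
t=d*units [0.15 0.14 0.01] turn [0.07 0.01 0.03]
```

arm_command(deltas=[{"translation":[0,-0.2,0],"turn":[0,0,0]},{"translation":[0,-0.5,0],"turn":[0,0,0]},{"translation":[0,-1,0],"turn":[0,0,0]},{"translation":[-1,-1.5,0],"turn":[0,0,0]},{"translation":[-2.5,-1.5,0],"turn":[0,0,0]},{"translation":[-4,-1.5,0],"turn":[0,0,0]}])

```text
time_s: 5.08
ee_pos: [0.4804, 0.0493, 0.3081]
eef_rot: [-1.556, 1.57, -3.044]
force: [0.5, 0.1, 0.7]
grip_width: 0.0007
```

```bash
python3 - <<'E'
from h import *
st()
for n in ['side','scene']:
    im=shot(n,n+'2.png')
    for t in ['door_push','crank_grip','drum_axis']: print(n,t,models.mark_of(t,n)[:1])
a=cv2.imread('pics/side2.png')[140:300,240:400]
cv2.imwrite('pics/side2z.png',cv2.resize(a,(580,580),interpolation=2))
a=cv2.imread('pics/scene2.png')[170:310,280:420]
cv2.imwrite('pics/scene2z.png',cv2.resize(a,(580,580),interpolation=2))
for th in (0,.1,.2):
    e=W((-.084-.156*np.sin(th)-.004,.078-.156*np.cos(th),.225));print(th,proj('side',e),proj('scene',e))
E
```

```text
5.0833 own [-0.1416 -0.0364  0.3081] F [0.54 0.12 0.69] [ 0.03  0.1   1.57 -0.    1.48 -0.06] 0.0007248519041033929
side door_push [{'at': [313.0, 221.4], 'score': 0.94}]
side crank_grip [{'at': [360.9, 219.7], 'score': 0.71}]
side drum_axis [{'at': [362.4, 233.6], 'score': 0.72}]
scene door_push [{'at': [325.1, 223.0], 'score': 0.54}]
scene crank_grip [{'at': [322.8, 261.7], 'score': 0.65}]
scene drum_axis [{'at': [325.8, 273.6], 'score': 0.63}]
0 [325.29242278 215.9460285 ] [314.5104744  226.20612144]
0.1 [321.22029518 218.33822274] [310.00687924 223.19346584]
0.2 [316.70064519 220.5081028 ] [305.93262164 219.84060199]
```

View pics/side2z.png

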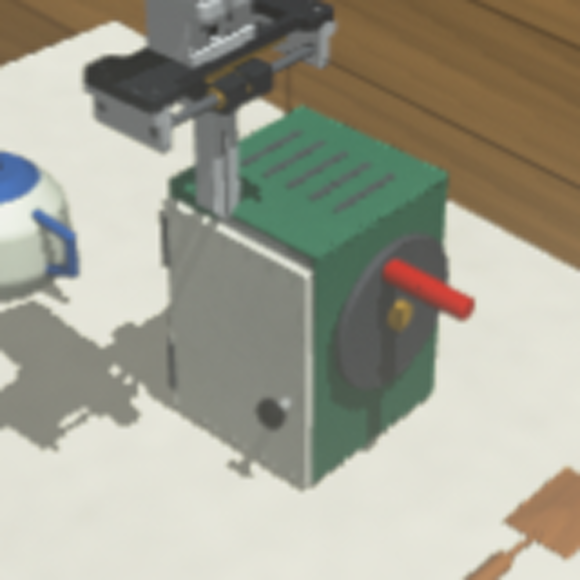

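View pics/scene2z.png

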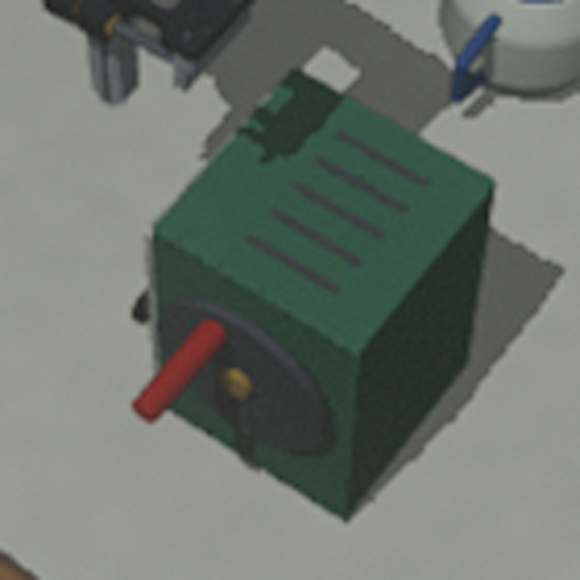

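```bash
python3 - <<'E'
from h import *
delta(W((-.0153,-.149,.305))); delta(W((-.0153,-.149,.2035)))
E
```

```text
R [[-0.002, 0.997, 0.083], [-0.0, 0.083, -0.997], [-1.0, -0.002, -0.0]]
t=d*units [0.02 4.99 4.54] turn [ 0.08 -0.    0.02]
R [[-0.002, 0.997, 0.083], [-0.0, 0.083, -0.997], [-1.0, -0.002, -0.0]]
t=d*units [4.08 4.99 4.54] turn [ 0.08 -0.    0.02]
```

arm_command(deltas=[{"translation":[-0.1,0.6,0.5],"turn":[0,0,0]},{"translation":[-0.1,1.4,1.3],"turn":[0,0,0]},{"translation":[-0.1,2.4,2.2],"turn":[0,0,0]},{"translation":[-0.1,3.4,3.1],"turn":[0,0,0]},{"translation":[-0.1,4.4,4.0],"turn":[0,0,0]},{"translation":[-0.1,5.0,4.55],"turn":[0.1,0,0]},{"translation":[0.5,5.0,4.55],"turn":[0.1,0,0]},{"translation":[1.3,5.0,4.55],"turn":[0.1,0,0]},{"translation":[2.1,5.0,4.55],"turn":[0.1,0,0]}], gripper=94)

```text
time_s: 6.23
ee_pos: [0.6157, -0.0539, 0.2524]
eef_rot: [-1.814, 1.569, 2.972]
force: [-0.0, -0.6, 0.7]
grip_width: 0.0569
```

```bash
python3 - <<'E'
from h import *
st(); delta(W((-.0153,-.149,.2035)))
shot('wrist','wrist3.png');print(models.mark_of('crank_grip','wrist')[:2])
print(proj('wrist',W((-.0153,-.148,.2035))))
E
```

```text
6.2333 own [-0.0146 -0.1497  0.2524] F [-0.   -0.64  0.73] [-0.15  0.44  1.27  0.    1.44 -0.22] 0.05688998886021604
R [[-0.001, 0.997, 0.074], [0.0, 0.074, -0.997], [-1.0, -0.001, -0.0]]
t=d*units [ 1.96 -0.03 -0.03] turn [-0.03 -0.    0.02]
[{'at': [307.3, 259.8], 'score': 0.85}]
[319.2130317  260.57617281]
```

View pics/wrist3.png

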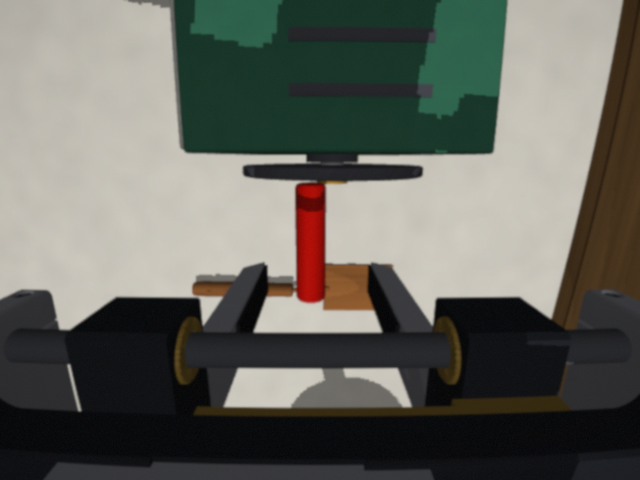

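arm_command(deltas=[{"translation":[0.6,-0.2,0],"turn":[0,0,0]},{"translation":[1.2,-0.2,0],"turn":[0,0,0]},{"translation":[1.7,-0.2,0],"turn":[0,0,0]},{"translation":[2.0,-0.2,0],"turn":[0,0,0]},{"translation":[2.0,-0.2,0],"turn":[0,0,0]}])

```text
time_s: 6.75
ee_pos: [0.6104, -0.0539, 0.2035]
eef_rot: [-1.801, 1.569, 2.986]
force: [0.3, 0.3, 0.3]
grip_width: 0.0937
```

arm_command(deltas=[{"translation":[0,0,0],"turn":[0,0,0]},{"translation":[0,0,0],"turn":[0,0,0]},{"translation":[0,0,0],"turn":[0,0,0]},{"translation":[0,0,0],"turn":[0,0,0]},{"translation":[0,0,0],"turn":[0,0,0]},{"translation":[0,0,0],"turn":[0,0,0]},{"translation":[0,0,0],"turn":[0,0,0]},{"translation":[0,0,0],"turn":[0,0,0]}], gripper=0, force=20)

```text
time_s: 7.42
ee_pos: [0.6107, -0.054, 0.2045]
eef_rot: [1.216, 1.571, -0.281]
force: [0.9, 0.6, 0.2]
grip_width: 0.0441
```

```bash
python3 - <<'E'
from h import *
st()
shot('wrist','wrist4.png');print(models.mark_of('crank_grip','wrist')[:2])
E
```

```text
7.4167 own [-0.0196 -0.1494  0.2045] F [0.87 0.59 0.17] [-0.15  0.46  1.35 -0.    1.33 -0.22] 0.044138104128342966
[{'at': [316.0, 288.5], 'score': 0.55}]
```

View pics/wrist4.png

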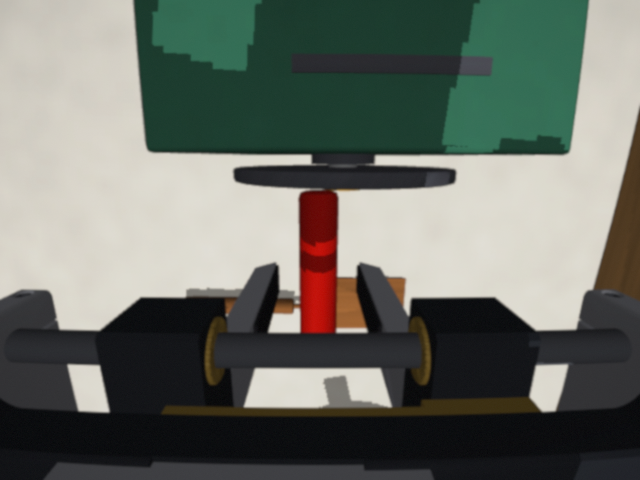

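arm_command(deltas=[{"translation":[0.1,0,0],"turn":[0,0,0]},{"translation":[0.1,0,0],"turn":[0,0,0]},{"translation":[0.1,0,0],"turn":[0,0,0]},{"translation":[0.1,0,0],"turn":[0,0,0]},{"translation":[0.1,0,0],"turn":[0,0,0]},{"translation":[0.1,0,0],"turn":[0,0,0]},{"translation":[0.1,0,0],"turn":[0,0,0]},{"translation":[0.1,0,0],"turn":[0,0,0]}])

```text
time_s: 8.18
ee_pos: [0.6107, -0.054, 0.2016]
eef_rot: [-1.901, 1.57, 2.886]
force: [3.5, 0.5, -7.0]
grip_width: 0.0196
```

```bash
python3 - <<'E'
from h import *
st()
E
```

```text
8.1833 own [-0.0196 -0.1493  0.2016] F [ 3.51  0.49 -7.  ] [-0.15  0.46  1.36  0.    1.33 -0.22] 0.019636366065379253
```

```bash
cat > tab.py <<'E'
import numpy as np,sys
a,step,n,k=[float(v) for v in sys.argv[1:5]];a=np.deg2rad(a);step=np.deg2rad(step)
for i in range(int(n)):
    p=a+i*step; print(round(np.rad2deg(p)),'->',round(np.rad2deg(p+step)),[[float(round(-.055*(np.cos(p+step*j/k)-np.cos(p))/.025,2)),float(round(.055*(np.sin(p+step*j/k)-np.sin(p))/.025,2)),0] for j in range(1,int(k)+1)])
E
python3 tab.py -21 30 12 5
```

```text
-21 -> 9 [[-0.07, 0.22, 0], [-0.12, 0.44, 0], [-0.14, 0.67, 0], [-0.14, 0.9, 0], [-0.12, 1.13, 0]]
9 -> 39 [[0.05, 0.23, 0], [0.12, 0.44, 0], [0.21, 0.65, 0], [0.33, 0.85, 0], [0.46, 1.04, 0]]
39 -> 69 [[0.15, 0.17, 0], [0.33, 0.33, 0], [0.51, 0.46, 0], [0.71, 0.58, 0], [0.92, 0.67, 0]]
69 -> 99 [[0.22, 0.07, 0], [0.44, 0.12, 0], [0.67, 0.14, 0], [0.9, 0.14, 0], [1.13, 0.12, 0]]
99 -> 129 [[0.23, -0.05, 0], [0.44, -0.12, 0], [0.65, -0.21, 0], [0.85, -0.33, 0], [1.04, -0.46, 0]]
129 -> 159 [[0.17, -0.15, 0], [0.33, -0.33, 0], [0.46, -0.51, 0], [0.58, -0.71, 0], [0.67, -0.92, 0]]
159 -> 189 [[0.07, -0.22, 0], [0.12, -0.44, 0], [0.14, -0.67, 0], [0.14, -0.9, 0], [0.12, -1.13, 0]]
189 -> 219 [[-0.05, -0.23, 0], [-0.12, -0.44, 0], [-0.21, -0.65, 0], [-0.33, -0.85, 0], [-0.46, -1.04, 0]]
219 -> 249 [[-0.15, -0.17, 0], [-0.33, -0.33, 0], [-0.51, -0.46, 0], [-0.71, -0.58, 0], [-0.92, -0.67, 0]]
249 -> 279 [[-0.22, -0.07, 0], [-0.44, -0.12, 0], [-0.67, -0.14, 0], [-0.9, -0.14, 0], [-1.13, -0.12, 0]]
279 -> 309 [[-0.23, 0.05, 0], [-0.44, 0.12, 0], [-0.65, 0.21, 0], [-0.85, 0.33, 0], [-1.04, 0.46, 0]]
309 -> 339 [[-0.17, 0.15, 0], [-0.33, 0.33, 0], [-0.46, 0.51, 0], [-0.58, 0.71, 0], [-0.67, 0.92, 0]]
```

arm_command(deltas=[{"translation":[-0.07,0.22,0],"turn":[0,0,0]},{"translation":[-0.12,0.44,0],"turn":[0,0,0]},{"translation":[-0.14,0.67,0],"turn":[0,0,0]},{"translation":[-0.14,0.9,0],"turn":[0,0,0]},{"translation":[-0.12,1.13,0],"turn":[0,0,0]},{"translation":[-0.12,1.13,0],"turn":[0,0,0]},{"translation":[-0.12,1.13,0],"turn":[0,0,0]},{"translation":[-0.12,1.13,0],"turn":[0,0,0]},{"translation":[-0.12,1.13,0],"turn":[0,0,0]},{"translation":[-0.12,1.13,0],"turn":[0,0,0]}], gripper=0, force=35)

```text
time_s: 9.02
ee_pos: [0.6386, -0.0519, 0.2029]
eef_rot: [-1.752, 1.568, 3.034]
force: [1.9, -2.4, -28.7]
grip_width: 0.0189
```

```bash
cat > log.py <<'E'
from h import *
import json
o=ctrl.get_obs();w=own(o['ee_pos']);ph=np.arctan2(w[0],w[2]-.15);c,s=np.cos(q[2]),np.sin(q[2])
fx=c*o['force'][0]+s*o['force'][1];fz=o['force'][2]
ft=fx*np.cos(ph)-fz*np.sin(ph);fr=fx*np.sin(ph)+fz*np.cos(ph)
print('t',o['time_s'],'phi',np.rad2deg(ph).round(1),'r',np.hypot(w[0],w[2]-.15).round(4),'y',w[1].round(4),'Ft',ft.round(2),'Fr',fr.round(2),'F',o['force'].round(2),'g',o['grip_width'].round(4), 'M',o['moment'].round(2))
open('log.txt','a').write(json.dumps([float(np.rad2deg(ph)),float(ft),float(fr)])+'\n')
E
python3 log.py
```

```text
Traceback (most recent call last):
  File "log.py", line 6, in <module>
    print('t',o['time_s'],'phi',np.rad2deg(ph).round(1),'r',np.hypot(w[0],w[2]-.15).round(4),'y',w[1].round(4),'Ft',ft.round(2),'Fr',fr.round(2),'F',o['force'].round(2),'g',o['grip_width'].round(4), 'M',o['moment'].round(2))
                                                                                                                                                                             ^^^^^^^^^^^^^^^^^^^^^
AttributeError: 'float' object has no attribute 'round'
```

```bash
sed -i "s/o\['grip_width'\].round(4)/round(float(o['grip_width']),4)/" log.py; python3 log.py
```

```text
t 9.0167 phi 9.1 r 0.0535 y -0.1494 Ft 6.21 Fr -28.09 F [  1.88  -2.36 -28.72] g 0.0189 M [-0.49 -0.43 -0.03]
```

arm_command(deltas=[{"translation":[0.13,0.23,0],"turn":[0,0,0]},{"translation":[0.22,0.44,0],"turn":[0,0,0]},{"translation":[0.31,0.65,0],"turn":[0,0,0]},{"translation":[0.43,0.85,0],"turn":[0,0,0]},{"translation":[0.56,1.04,0],"turn":[0,0,0]},{"translation":[0.56,1.04,0],"turn":[0,0,0]},{"translation":[0.56,1.04,0],"turn":[0,0,0]},{"translation":[0.56,1.04,0],"turn":[0,0,0]},{"translation":[0.56,1.04,0],"turn":[0,0,0]},{"translation":[0.56,1.04,0],"turn":[0,0,0]}])

```text
time_s: 9.85
ee_pos: [0.6639, -0.0501, 0.1894]
eef_rot: [-1.677, 1.567, 3.109]
force: [-6.1, -2.5, -20.8]
grip_width: 0.019
```

```bash
python3 log.py
```

```text
t 9.85 phi 40.6 r 0.0519 y -0.1495 Ft 8.78 Fr -19.91 F [ -6.13  -2.46 -20.83] g 0.019 M [-0.52  1.18 -0.03]
```

```bash
cat > cf.py <<'E'
import numpy as np,sys
from scipy.optimize import least_squares
P=np.array(eval(sys.argv[1]))
r=least_squares(lambda c:np.hypot(P[:,0]-c[0],P[:,1]-c[1])-.055,[0,.15]);print(r.x,r.fun)
for p in P: print(np.rad2deg(np.arctan2(p[0]-r.x[0],p[1]-r.x[1])))
E
python3 cf.py "[(-.0196,.2016),(.0084,.2029),(.0338,.1894)]"
```

```text
[-0.00350686  0.14908076] [-7.04137750e-05  1.20629265e-04 -6.87432871e-05]
-17.036303875826007
12.475060554037363
42.777682528013344
```

```bash
sed -i "s/w=own(o\['ee_pos'\])/w=own(o['ee_pos'])-[CX,0,CZ-.15]/; s/^import json/import json\nCX,CZ=-.0035,.149/" log.py; cat log.py | head -5; python3 log.py
cat > tab.py <<'E'
import numpy as np,sys
CX,CZ=-.0035,.149
cx,cz,a,step,n,k=[float(v) for v in sys.argv[1:7]];k=int(k)
P=lambda d:np.array([CX+.055*np.sin(np.deg2rad(d)),CZ+.055*np.cos(np.deg2rad(d))])
c=np.array([cx,cz])
for i in range(int(n)):
    s=a+i*step;rows=[]
    for j in range(1,k+1):
        d=(P(s+step*j/k)-c)/.025; rows.append([float(round(-d[1],2)),float(round(d[0],2)),0])
    c=c+.025*np.array([rows[-1][1],-rows[-1][0]])
    print(s,'->',s+step,rows,'cmd',c.round(4))
E
python3 tab.py .0347 .191 43 30 11 5
```

```text
from h import *
import json
CX,CZ=-.0035,.149
o=ctrl.get_obs();w=own(o['ee_pos'])-[CX,0,CZ-.15];ph=np.arctan2(w[0],w[2]-.15);c,s=np.cos(q[2]),np.sin(q[2])
fx=c*o['force'][0]+s*o['force'][1];fz=o['force'][2]
t 9.85 phi 42.7 r 0.055 y -0.1495 Ft 9.5 Fr -19.58 F [ -6.13  -2.46 -20.83] g 0.019 M [-0.52  1.18 -0.03]
43.0 -> 73.0 [[0.24, 0.13, 0], [0.42, 0.27, 0], [0.61, 0.4, 0], [0.82, 0.5, 0], [1.04, 0.58, 0]] cmd [0.0492 0.165 ]
73.0 -> 103.0 [[0.22, 0.05, 0], [0.45, 0.08, 0], [0.68, 0.09, 0], [0.91, 0.08, 0], [1.13, 0.04, 0]] cmd [0.0502 0.1368]
103.0 -> 133.0 [[0.23, -0.07, 0], [0.44, -0.15, 0], [0.64, -0.26, 0], [0.83, -0.39, 0], [1.01, -0.54, 0]] cmd [0.0367 0.1115]
133.0 -> 163.0 [[0.16, -0.16, 0], [0.3, -0.35, 0], [0.42, -0.54, 0], [0.53, -0.75, 0], [0.6, -0.96, 0]] cmd [0.0127 0.0965]
163.0 -> 193.0 [[0.06, -0.23, 0], [0.09, -0.46, 0], [0.1, -0.69, 0], [0.08, -0.92, 0], [0.04, -1.14, 0]] cmd [-0.0158  0.0955]
193.0 -> 223.0 [[-0.06, -0.22, 0], [-0.15, -0.44, 0], [-0.25, -0.64, 0], [-0.38, -0.83, 0], [-0.53, -1.01, 0]] cmd [-0.0411  0.1088]
223.0 -> 253.0 [[-0.17, -0.16, 0], [-0.35, -0.3, 0], [-0.54, -0.42, 0], [-0.75, -0.52, 0], [-0.97, -0.6, 0]] cmd [-0.056  0.133]
253.0 -> 283.0 [[-0.22, -0.06, 0], [-0.45, -0.09, 0], [-0.68, -0.1, 0], [-0.91, -0.08, 0], [-1.13, -0.04, 0]] cmd [-0.057   0.1612]
283.0 -> 313.0 [[-0.23, 0.06, 0], [-0.44, 0.15, 0], [-0.64, 0.26, 0], [-0.83, 0.39, 0], [-1.01, 0.53, 0]] cmd [-0.0438  0.1865]
313.0 -> 343.0 [[-0.16, 0.17, 0], [-0.3, 0.35, 0], [-0.42, 0.55, 0], [-0.53, 0.75, 0], [-0.6, 0.97, 0]] cmd [-0.0196  0.2015]
343.0 -> 373.0 [[-0.06, 0.22, 0], [-0.09, 0.45, 0], [-0.1, 0.68, 0], [-0.08, 0.91, 0], [-0.04, 1.14, 0]] cmd [0.0089 0.2025]
```

arm_command(deltas=[{"translation":[0.24,0.13,0],"turn":[0,0,0]},{"translation":[0.42,0.27,0],"turn":[0,0,0]},{"translation":[0.61,0.4,0],"turn":[0,0,0]},{"translation":[0.82,0.5,0],"turn":[0,0,0]},{"translation":[1.04,0.58,0],"turn":[0,0,0]},{"translation":[1.04,0.58,0],"turn":[0,0,0]},{"translation":[1.04,0.58,0],"turn":[0,0,0]},{"translation":[1.04,0.58,0],"turn":[0,0,0]},{"translation":[1.04,0.58,0],"turn":[0,0,0]},{"translation":[1.04,0.58,0],"turn":[0,0,0]}])

```text
time_s: 10.68
ee_pos: [0.679, -0.0491, 0.165]
eef_rot: [-1.51, 1.57, -3.006]
force: [-6.5, -1.7, -11.9]
grip_width: 0.0191
```

```bash
python3 log.py
```

```text
t 10.6833 phi 73.0 r 0.0548 y -0.1496 Ft 9.43 Fr -9.79 F [ -6.49  -1.65 -11.87] g 0.0191 M [-0.4   1.21  0.05]
```

arm_command(deltas=[{"translation":[0.22,0.05,0],"turn":[0,0,0]},{"translation":[0.45,0.08,0],"turn":[0,0,0]},{"translation":[0.68,0.09,0],"turn":[0,0,0]},{"translation":[0.91,0.08,0],"turn":[0,0,0]},{"translation":[1.13,0.04,0],"turn":[0,0,0]},{"translation":[1.13,0.04,0],"turn":[0,0,0]},{"translation":[1.13,0.04,0],"turn":[0,0,0]},{"translation":[1.13,0.04,0],"turn":[0,0,0]},{"translation":[1.13,0.04,0],"turn":[0,0,0]},{"translation":[1.13,0.04,0],"turn":[0,0,0]}])

```text
time_s: 11.52
ee_pos: [0.6803, -0.049, 0.1378]
eef_rot: [0.378, 1.57, -1.118]
force: [-8.8, -1.4, -6.0]
grip_width: 0.0191
```

```bash
python3 log.py
```

```text
t 11.5167 phi 101.8 r 0.0549 y -0.1496 Ft 7.68 Fr -7.45 F [-8.79 -1.37 -5.99] g 0.0191 M [-0.34  1.55  0.04]
```

arm_command(deltas=[{"translation":[0.23,-0.07,0],"turn":[0,0,0]},{"translation":[0.44,-0.15,0],"turn":[0,0,0]},{"translation":[0.64,-0.26,0],"turn":[0,0,0]},{"translation":[0.83,-0.39,0],"turn":[0,0,0]},{"translation":[1.01,-0.54,0],"turn":[0,0,0]},{"translation":[1.01,-0.54,0],"turn":[0,0,0]},{"translation":[1.01,-0.54,0],"turn":[0,0,0]},{"translation":[1.01,-0.54,0],"turn":[0,0,0]},{"translation":[1.01,-0.54,0],"turn":[0,0,0]},{"translation":[1.01,-0.54,0],"turn":[0,0,0]}])

```text
time_s: 12.35
ee_pos: [0.6668, -0.05, 0.1115]
eef_rot: [-1.356, 1.57, -2.853]
force: [-1.1, -1.4, -0.1]
grip_width: 0.0188
```

```bash
python3 log.py
```

```text
t 12.35 phi 133.0 r 0.0549 y -0.1496 Ft 0.9 Fr -0.81 F [-1.11 -1.36 -0.1 ] g 0.0188 M [-0.4   0.36  0.02]
```

arm_command(deltas=[{"translation":[0.16,-0.16,0],"turn":[0,0,0]},{"translation":[0.3,-0.35,0],"turn":[0,0,0]},{"translation":[0.42,-0.54,0],"turn":[0,0,0]},{"translation":[0.53,-0.75,0],"turn":[0,0,0]},{"translation":[0.6,-0.96,0],"turn":[0,0,0]},{"translation":[0.6,-0.96,0],"turn":[0,0,0]},{"translation":[0.6,-0.96,0],"turn":[0,0,0]},{"translation":[0.6,-0.96,0],"turn":[0,0,0]},{"translation":[0.6,-0.96,0],"turn":[0,0,0]},{"translation":[0.6,-0.96,0],"turn":[0,0,0]}])

```text
time_s: 13.18
ee_pos: [0.6425, -0.0517, 0.0962]
eef_rot: [-1.629, 1.569, -3.125]
force: [-4.4, -2.2, 1.2]
grip_width: 0.0193
```

```bash
python3 log.py
```

```text
t 13.1833 phi 163.3 r 0.0552 y -0.1495 Ft 4.02 Fr -2.49 F [-4.41 -2.21  1.23] g 0.0193 M [-0.43  0.87  0.06]
```

arm_command(deltas=[{"translation":[0.06,-0.23,0],"turn":[0,0,0]},{"translation":[0.09,-0.46,0],"turn":[0,0,0]},{"translation":[0.1,-0.69,0],"turn":[0,0,0]},{"translation":[0.08,-0.92,0],"turn":[0,0,0]},{"translation":[0.04,-1.14,0],"turn":[0,0,0]},{"translation":[0.04,-1.14,0],"turn":[0,0,0]},{"translation":[0.04,-1.14,0],"turn":[0,0,0]},{"translation":[0.04,-1.14,0],"turn":[0,0,0]},{"translation":[0.04,-1.14,0],"turn":[0,0,0]},{"translation":[0.04,-1.14,0],"turn":[0,0,0]}])

```text
time_s: 14.02
ee_pos: [0.6143, -0.0537, 0.0952]
eef_rot: [-1.689, 1.57, 3.098]
force: [-2.7, -2.0, -1.4]
grip_width: 0.0191
```

```bash
python3 log.py
```

```text
t 14.0167 phi -167.0 r 0.0553 y -0.1493 Ft 2.4 Fr 2.03 F [-2.65 -2.01 -1.44] g 0.0191 M [-0.41  0.45  0.02]
```

arm_command(deltas=[{"translation":[-0.06,-0.22,0],"turn":[0,0,0]},{"translation":[-0.15,-0.44,0],"turn":[0,0,0]},{"translation":[-0.25,-0.64,0],"turn":[0,0,0]},{"translation":[-0.38,-0.83,0],"turn":[0,0,0]},{"translation":[-0.53,-1.01,0],"turn":[0,0,0]},{"translation":[-0.53,-1.01,0],"turn":[0,0,0]},{"translation":[-0.53,-1.01,0],"turn":[0,0,0]},{"translation":[-0.53,-1.01,0],"turn":[0,0,0]},{"translation":[-0.53,-1.01,0],"turn":[0,0,0]},{"translation":[-0.53,-1.01,0],"turn":[0,0,0]}])

```text
time_s: 14.85
ee_pos: [0.5892, -0.0556, 0.1085]
eef_rot: [-1.813, 1.57, 2.974]
force: [-3.7, -0.8, -2.9]
grip_width: 0.0191
```

```bash
python3 log.py
```

```text
t 14.85 phi -137.1 r 0.0553 y -0.1492 Ft 0.82 Fr 4.7 F [-3.75 -0.8  -2.89] g 0.0191 M [-0.21  0.55  0.03]
```

arm_command(deltas=[{"translation":[-0.17,-0.16,0],"turn":[0,0,0]},{"translation":[-0.35,-0.3,0],"turn":[0,0,0]},{"translation":[-0.54,-0.42,0],"turn":[0,0,0]},{"translation":[-0.75,-0.52,0],"turn":[0,0,0]},{"translation":[-0.97,-0.6,0],"turn":[0,0,0]},{"translation":[-0.97,-0.6,0],"turn":[0,0,0]},{"translation":[-0.97,-0.6,0],"turn":[0,0,0]},{"translation":[-0.97,-0.6,0],"turn":[0,0,0]},{"translation":[-0.97,-0.6,0],"turn":[0,0,0]},{"translation":[-0.97,-0.6,0],"turn":[0,0,0]}])

```text
time_s: 15.68
ee_pos: [0.5738, -0.0567, 0.1338]
eef_rot: [-1.682, 1.57, 3.105]
force: [-5.9, -0.1, -2.1]
grip_width: 0.019
```

```bash
python3 log.py
```

```text
t 15.6833 phi -106.0 r 0.0552 y -0.1492 Ft -0.44 Fr 6.24 F [-5.89 -0.07 -2.15] g 0.019 M [-0.07  1.13 -0.02]
```

arm_command(deltas=[{"translation":[-0.22,-0.06,0],"turn":[0,0,0]},{"translation":[-0.45,-0.09,0],"turn":[0,0,0]},{"translation":[-0.68,-0.1,0],"turn":[0,0,0]},{"translation":[-0.91,-0.08,0],"turn":[0,0,0]},{"translation":[-1.13,-0.04,0],"turn":[0,0,0]},{"translation":[-1.13,-0.04,0],"turn":[0,0,0]},{"translation":[-1.13,-0.04,0],"turn":[0,0,0]},{"translation":[-1.13,-0.04,0],"turn":[0,0,0]},{"translation":[-1.13,-0.04,0],"turn":[0,0,0]},{"translation":[-1.13,-0.04,0],"turn":[0,0,0]}])

```text
time_s: 16.52
ee_pos: [0.5735, -0.0567, 0.1628]
eef_rot: [1.363, 1.57, -0.133]
force: [-6.4, 1.2, 3.6]
grip_width: 0.0189
```

```bash
python3 log.py
```

```text
t 16.5167 phi -75.6 r 0.0551 y -0.1492 Ft 1.9 Fr 7.01 F [-6.43  1.19  3.59] g 0.0189 M [0.23 1.24 0.01]
```

arm_command(deltas=[{"translation":[-0.23,0.06,0],"turn":[0,0,0]},{"translation":[-0.44,0.15,0],"turn":[0,0,0]},{"translation":[-0.64,0.26,0],"turn":[0,0,0]},{"translation":[-0.83,0.39,0],"turn":[0,0,0]},{"translation":[-1.01,0.53,0],"turn":[0,0,0]},{"translation":[-1.01,0.53,0],"turn":[0,0,0]},{"translation":[-1.01,0.53,0],"turn":[0,0,0]},{"translation":[-1.01,0.53,0],"turn":[0,0,0]},{"translation":[-1.01,0.53,0],"turn":[0,0,0]},{"translation":[-1.01,0.53,0],"turn":[0,0,0]}])

```text
time_s: 17.35
ee_pos: [0.5869, -0.0558, 0.1869]
eef_rot: [1.434, 1.569, -0.063]
force: [3.6, 2.8, 1.5]
grip_width: 0.019
```

```bash
python3 log.py
```

```text
t 17.35 phi -46.5 r 0.0551 y -0.1493 Ft 3.67 Fr -1.74 F [3.58 2.83 1.46] g 0.019 M [ 0.46 -0.57  0.01]
```

arm_command(deltas=[{"translation":[-0.16,0.17,0],"turn":[0,0,0]},{"translation":[-0.3,0.35,0],"turn":[0,0,0]},{"translation":[-0.42,0.55,0],"turn":[0,0,0]},{"translation":[-0.53,0.75,0],"turn":[0,0,0]},{"translation":[-0.6,0.97,0],"turn":[0,0,0]},{"translation":[-0.6,0.97,0],"turn":[0,0,0]},{"translation":[-0.6,0.97,0],"turn":[0,0,0]},{"translation":[-0.6,0.97,0],"turn":[0,0,0]},{"translation":[-0.6,0.97,0],"turn":[0,0,0]},{"translation":[-0.6,0.97,0],"turn":[0,0,0]}])

```text
time_s: 18.18
ee_pos: [0.611, -0.054, 0.2016]
eef_rot: [1.482, 1.569, -0.015]
force: [6.0, 2.4, -0.0]
grip_width: 0.0191
```

```bash
python3 log.py
```

```text
t 18.1833 phi -16.7 r 0.0549 y -0.1494 Ft 5.89 Fr -1.77 F [ 5.99  2.36 -0.01] g 0.0191 M [ 0.34 -0.98 -0.  ]
```

arm_command(deltas=[{"translation":[-0.06,0.22,0],"turn":[0,0,0]},{"translation":[-0.09,0.45,0],"turn":[0,0,0]},{"translation":[-0.1,0.68,0],"turn":[0,0,0]},{"translation":[-0.08,0.91,0],"turn":[0,0,0]},{"translation":[-0.04,1.14,0],"turn":[0,0,0]},{"translation":[-0.04,1.14,0],"turn":[0,0,0]},{"translation":[-0.04,1.14,0],"turn":[0,0,0]},{"translation":[-0.04,1.14,0],"turn":[0,0,0]},{"translation":[-0.04,1.14,0],"turn":[0,0,0]},{"translation":[-0.04,1.14,0],"turn":[0,0,0]}])

```text
time_s: 19.02
ee_pos: [0.64, -0.0519, 0.2021]
eef_rot: [1.482, 1.569, -0.014]
force: [7.4, 1.1, -5.7]
grip_width: 0.0189
```

```bash
python3 log.py
```

```text
t 19.0167 phi 14.0 r 0.0548 y -0.1495 Ft 8.67 Fr -3.74 F [ 7.44  1.13 -5.73] g 0.0189 M [ 0.01 -1.25 -0.06]
```

```bash
python3 - <<'E'
import json,numpy as np
d=np.array([json.loads(l) for l in open('log.txt')])[2:]
p=np.deg2rad(d[:,0])
A=np.c_[np.ones(len(p)),np.cos(p),np.sin(p)]
for m in [np.ones(len(p),bool),np.abs(d[:,0]-133)>2]:
    x=np.linalg.lstsq(A[m],d[m,1],rcond=None)[0];print(x,np.hypot(*x[1:]),np.rad2deg(np.arctan2(x[2],x[1])),(d[:,1]-A@x).round(1))
E
python3 tab.py .0089 .2025 13 -38 6 6
```

```text
[4.51323973 2.93395866 3.31756366] 4.4288082005400415 48.511372636087394 [ 0.6  0.9  0.5 -4.   1.4  1.5  0.7 -1.  -0.1 -0.5 -0.5  0.5]
[4.96462935 2.31594766 3.97443153] 4.5999695141928285 59.77014531856462 [ 0.1 -0.  -0.7 -5.4  0.1  0.6  0.3 -0.9  0.2 -0.  -0.1  0.5]
13.0 -> -25.0 [[-0.05, -0.24, 0], [-0.06, -0.48, 0], [-0.05, -0.73, 0], [-0.01, -0.97, 0], [0.06, -1.2, 0], [0.15, -1.43, 0]] cmd [-0.0268  0.1988]
-25.0 -> -63.0 [[0.11, -0.21, 0], [0.25, -0.41, 0], [0.41, -0.59, 0], [0.59, -0.76, 0], [0.78, -0.9, 0], [0.99, -1.03, 0]] cmd [-0.0526  0.174 ]
-63.0 -> -101.0 [[0.22, -0.09, 0], [0.46, -0.17, 0], [0.69, -0.21, 0], [0.94, -0.24, 0], [1.18, -0.23, 0], [1.42, -0.2, 0]] cmd [-0.0576  0.1385]
-101.0 -> -139.0 [[0.24, 0.06, 0], [0.46, 0.15, 0], [0.68, 0.26, 0], [0.88, 0.39, 0], [1.07, 0.55, 0], [1.24, 0.72, 0]] cmd [-0.0396  0.1075]
-139.0 -> -177.0 [[0.15, 0.19, 0], [0.28, 0.4, 0], [0.38, 0.62, 0], [0.46, 0.85, 0], [0.51, 1.09, 0], [0.54, 1.33, 0]] cmd [-0.0063  0.094 ]
-177.0 -> -215.0 [[-0.0, 0.24, 0], [-0.03, 0.48, 0], [-0.09, 0.72, 0], [-0.17, 0.95, 0], [-0.27, 1.17, 0], [-0.4, 1.38, 0]] cmd [0.0282 0.104 ]
```

arm_command(deltas=[{"translation":[-0.05,-0.24,0],"turn":[0,0,0]},{"translation":[-0.06,-0.48,0],"turn":[0,0,0]},{"translation":[-0.05,-0.73,0],"turn":[0,0,0]},{"translation":[-0.01,-0.97,0],"turn":[0,0,0]},{"translation":[0.06,-1.2,0],"turn":[0,0,0]},{"translation":[0.15,-1.43,0],"turn":[0,0,0]},{"translation":[0.15,-1.43,0],"turn":[0,0,0]},{"translation":[0.15,-1.43,0],"turn":[0,0,0]},{"translation":[0.15,-1.43,0],"turn":[0,0,0]},{"translation":[0.15,-1.43,0],"turn":[0,0,0]},{"translation":[0.15,-1.43,0],"turn":[0,0,0]}])

```text
time_s: 19.93
ee_pos: [0.6034, -0.0546, 0.1987]
eef_rot: [-1.612, 1.57, -3.109]
force: [-3.9, 1.7, 1.5]
grip_width: 0.0192
```

```bash
python3 log.py
```

```text
t 19.9333 phi -25.2 r 0.0549 y -0.1494 Ft -2.78 Fr 3.0 F [-3.94  1.71  1.53] g 0.0192 M [0.16 0.81 0.04]
```

arm_command(deltas=[{"translation":[0.11,-0.21,0],"turn":[0,0,0]},{"translation":[0.25,-0.41,0],"turn":[0,0,0]},{"translation":[0.41,-0.59,0],"turn":[0,0,0]},{"translation":[0.59,-0.76,0],"turn":[0,0,0]},{"translation":[0.78,-0.9,0],"turn":[0,0,0]},{"translation":[0.99,-1.03,0],"turn":[0,0,0]},{"translation":[0.99,-1.03,0],"turn":[0,0,0]},{"translation":[0.99,-1.03,0],"turn":[0,0,0]},{"translation":[0.99,-1.03,0],"turn":[0,0,0]},{"translation":[0.99,-1.03,0],"turn":[0,0,0]},{"translation":[0.99,-1.03,0],"turn":[0,0,0]}])

```text
time_s: 20.85
ee_pos: [0.5773, -0.0565, 0.1734]
eef_rot: [-1.761, 1.569, 3.026]
force: [-3.5, 1.0, -7.0]
grip_width: 0.0193
```

```bash
python3 log.py
```

```text
t 20.85 phi -63.8 r 0.0552 y -0.1492 Ft -7.83 Fr -0.01 F [-3.54  1.02 -7.03] g 0.0193 M [0.22 0.81 0.02]
```

arm_command(deltas=[{"translation":[0.22,-0.09,0],"turn":[0,0,0]},{"translation":[0.46,-0.17,0],"turn":[0,0,0]},{"translation":[0.69,-0.21,0],"turn":[0,0,0]},{"translation":[0.94,-0.24,0],"turn":[0,0,0]},{"translation":[1.18,-0.23,0],"turn":[0,0,0]},{"translation":[1.42,-0.2,0],"turn":[0,0,0]},{"translation":[1.42,-0.2,0],"turn":[0,0,0]},{"translation":[1.42,-0.2,0],"turn":[0,0,0]},{"translation":[1.42,-0.2,0],"turn":[0,0,0]},{"translation":[1.42,-0.2,0],"turn":[0,0,0]},{"translation":[1.42,-0.2,0],"turn":[0,0,0]}])

```text
time_s: 21.77
ee_pos: [0.5726, -0.0568, 0.1383]
eef_rot: [-1.858, 1.57, 2.928]
force: [-2.1, 1.3, -9.6]
grip_width: 0.0188
```

```bash
python3 log.py
```

```text
t 21.7667 phi -101.2 r 0.0553 y -0.1492 Ft -9.04 Fr 3.86 F [-2.14  1.28 -9.61] g 0.0188 M [0.35 0.47 0.  ]
```

arm_command(deltas=[{"translation":[0.24,0.06,0],"turn":[0,0,0]},{"translation":[0.46,0.15,0],"turn":[0,0,0]},{"translation":[0.68,0.26,0],"turn":[0,0,0]},{"translation":[0.88,0.39,0],"turn":[0,0,0]},{"translation":[1.07,0.55,0],"turn":[0,0,0]},{"translation":[1.24,0.72,0],"turn":[0,0,0]},{"translation":[1.24,0.72,0],"turn":[0,0,0]},{"translation":[1.24,0.72,0],"turn":[0,0,0]},{"translation":[1.24,0.72,0],"turn":[0,0,0]},{"translation":[1.24,0.72,0],"turn":[0,0,0]},{"translation":[1.24,0.72,0],"turn":[0,0,0]}])

```text
time_s: 22.68
ee_pos: [0.5906, -0.0555, 0.1074]
eef_rot: [-1.808, 1.571, 2.978]
force: [-0.7, 2.1, -14.4]
grip_width: 0.0194
```

```bash
python3 log.py
```

```text
t 22.6833 phi -138.9 r 0.0552 y -0.1493 Ft -9.07 Fr 11.17 F [ -0.66   2.07 -14.38] g 0.0194 M [0.2  0.01 0.02]
```

arm_command(deltas=[{"translation":[0.15,0.19,0],"turn":[0,0,0]},{"translation":[0.28,0.4,0],"turn":[0,0,0]},{"translation":[0.38,0.62,0],"turn":[0,0,0]},{"translation":[0.46,0.85,0],"turn":[0,0,0]},{"translation":[0.51,1.09,0],"turn":[0,0,0]},{"translation":[0.54,1.33,0],"turn":[0,0,0]},{"translation":[0.54,1.33,0],"turn":[0,0,0]},{"translation":[0.54,1.33,0],"turn":[0,0,0]},{"translation":[0.54,1.33,0],"turn":[0,0,0]},{"translation":[0.54,1.33,0],"turn":[0,0,0]},{"translation":[0.54,1.33,0],"turn":[0,0,0]}])

```text
time_s: 23.6
ee_pos: [0.6246, -0.053, 0.0941]
eef_rot: [1.469, 1.568, -0.027]
force: [7.4, 2.0, -15.9]
grip_width: 0.0189
```

```bash
python3 log.py
```

```text
t 23.6 phi -177.8 r 0.055 y -0.1494 Ft -8.17 Fr 15.58 F [  7.45   1.99 -15.88] g 0.0189 M [ 0.24 -1.16 -0.02]
```

arm_command(deltas=[{"translation":[0,0.24,0],"turn":[0,0,0]},{"translation":[-0.03,0.48,0],"turn":[0,0,0]},{"translation":[-0.09,0.72,0],"turn":[0,0,0]},{"translation":[-0.17,0.95,0],"turn":[0,0,0]},{"translation":[-0.27,1.17,0],"turn":[0,0,0]},{"translation":[-0.4,1.38,0],"turn":[0,0,0]},{"translation":[-0.4,1.38,0],"turn":[0,0,0]},{"translation":[-0.4,1.38,0],"turn":[0,0,0]},{"translation":[-0.4,1.38,0],"turn":[0,0,0]},{"translation":[-0.4,1.38,0],"turn":[0,0,0]},{"translation":[-0.4,1.38,0],"turn":[0,0,0]}])

```text
time_s: 24.52
ee_pos: [0.6599, -0.0505, 0.1054]
eef_rot: [1.436, 1.565, -0.061]
force: [8.5, 1.3, -3.9]
grip_width: 0.0195
```

```bash
python3 log.py
```

```text
t 24.5167 phi 142.6 r 0.0549 y -0.1496 Ft -4.51 Fr 8.3 F [ 8.55  1.3  -3.86] g 0.0195 M [ 0.15 -1.48 -0.  ]
```

```bash
python3 - <<'E'
import json,numpy as np
d=np.array([json.loads(l) for l in open('log.txt')])[2:]
p=np.deg2rad(d[:,0]);s=np.r_[np.ones(len(p)-6),-np.ones(6)]
for m in [np.ones(len(p),bool),np.abs(d[:,0]-133)>2]:
    A=np.c_[s,np.cos(p),np.sin(p)]
    x=np.linalg.lstsq(A[m],d[m,1],rcond=None)[0];print(x,np.hypot(*x[1:]),np.rad2deg(np.arctan2(x[2],x[1])),(d[:,1]-A@x).round(1))
E
python3 tab.py .0282 .104 145 35 1 7;python3 tab.py -.0035 .094 180 -35 1 7
```

```text
[4.60577635 2.96859335 3.55405033] 4.630747263646081 50.128988566222766 [ 0.3  0.6  0.2 -4.3  1.2  1.5  0.8 -0.8 -0.  -0.4 -0.5  0.3  0.7 -1.3
 -0.4  0.1 -0.5  0.3]
[4.87551377 2.57189547 3.8784235 ] 4.65368833651937 56.45048400226758 [ 0.1  0.1 -0.5 -5.1  0.5  0.9  0.5 -0.9  0.1 -0.2 -0.3  0.4  1.4 -0.6
  0.1  0.3 -0.6  0.1]
145.0 -> 180.0 [[0.11, -0.17, 0], [0.19, -0.34, 0], [0.27, -0.52, 0], [0.33, -0.7, 0], [0.37, -0.89, 0], [0.39, -1.08, 0], [0.4, -1.27, 0]] cmd [-0.0036  0.094 ]
180.0 -> 145.0 [[-0.01, 0.19, 0], [-0.03, 0.38, 0], [-0.07, 0.57, 0], [-0.13, 0.75, 0], [-0.21, 0.93, 0], [-0.29, 1.1, 0], [-0.4, 1.26, 0]] cmd [0.028 0.104]
```

Excellent fit; now reading the force in motion to verify the sign.

arm_command(deltas=[{"translation":[0.11,-0.17,0],"turn":[0,0,0]},{"translation":[0.19,-0.34,0],"turn":[0,0,0]},{"translation":[0.27,-0.52,0],"turn":[0,0,0]},{"translation":[0.33,-0.7,0],"turn":[0,0,0]},{"translation":[0.37,-0.89,0],"turn":[0,0,0]},{"translation":[0.39,-1.08,0],"turn":[0,0,0]},{"translation":[0.4,-1.27,0],"turn":[0,0,0]}])

```text
time_s: 25.1
ee_pos: [0.6273, -0.0528, 0.094]
eef_rot: [1.464, 1.568, -0.032]
force: [8.0, 1.1, -11.2]
grip_width: 0.0189
```

```bash
python3 log.py
```

```text
t 25.1 phi 179.4 r 0.055 y -0.1494 Ft -7.9 Fr 11.31 F [  7.96   1.15 -11.22] g 0.0189 M [ 0.08 -1.32  0.05]
```

arm_command(deltas=[{"translation":[0.4,-1.27,0],"turn":[0,0,0]}])

```text
time_s: 25.18
ee_pos: [0.6027, -0.0559, 0.0899]
eef_rot: [1.363, 1.55, -0.133]
force: [36.3, 1.4, 40.5]
grip_width: 0.0192
```

arm_command(deltas=[{"translation":[-0.4,0.6,0],"turn":[0,0,0]},{"translation":[-0.4,1.27,0],"turn":[0,0,0]},{"translation":[-0.4,1.27,0],"turn":[0,0,0]},{"translation":[-0.4,1.27,0],"turn":[0,0,0]},{"translation":[-0.4,1.27,0],"turn":[0,0,0]}])

```text
time_s: 25.6
ee_pos: [0.6255, -0.0536, 0.0908]
eef_rot: [-1.483, 1.567, -2.98]
force: [5.6, -5.7, -31.8]
grip_width: 0.0191
```

```bash
python3 log.py; python3 - <<'E'
from h import *
st(); delta(W((-.0035,-.149,.094)))
shot('wrist','wrist5.png');shot('side','side5.png')
a=cv2.imread('pics/side5.png')[140:300,240:400]
cv2.imwrite('pics/side5z.png',cv2.resize(a,(580,580),interpolation=2))
E
```

```text
t 25.6 phi -178.8 r 0.0583 y -0.1501 Ft -5.88 Fr 31.65 F [  5.65  -5.71 -31.77] g 0.0191 M [-1.25 -1.09 -0.17]
25.6 own [-0.0048 -0.1501  0.0908] F [  5.65  -5.71 -31.77] [-0.14  0.6   1.41 -0.    1.13 -0.22] 0.019062320374117956
R [[-0.004, 0.997, 0.074], [-0.001, 0.074, -0.997], [-1.0, -0.004, 0.0]]
t=d*units [-0.13  0.05 -0.04] turn [-0.03  0.    0.05]
```

View pics/side5z.png

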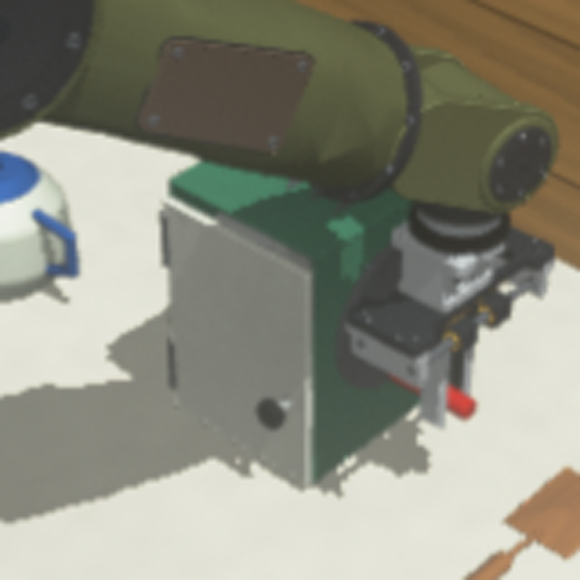

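View pics/wrist5.png

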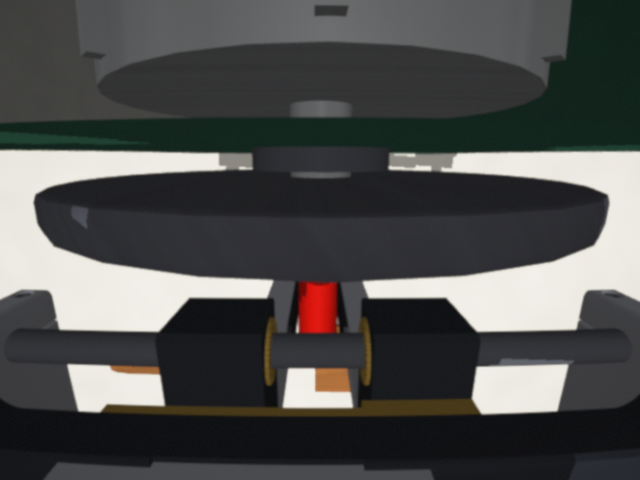

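arm_command(deltas=[{"translation":[0.11,0.23,0],"turn":[0,0,0]},{"translation":[0.07,0.46,0],"turn":[0,0,0]},{"translation":[0.01,0.68,0],"turn":[0,0,0]},{"translation":[-0.07,0.9,0],"turn":[0,0,0]},{"translation":[-0.18,1.1,0],"turn":[0,0,0]},{"translation":[-0.3,1.29,0],"turn":[0,0,0]},{"translation":[-0.3,1.29,0],"turn":[0,0,0]},{"translation":[-0.3,1.29,0],"turn":[0,0,0]},{"translation":[-0.3,1.29,0],"turn":[0,0,0]},{"translation":[-0.3,1.29,0],"turn":[0,0,0]},{"translation":[-0.3,1.29,0],"turn":[0,0,0]}])

```text
time_s: 26.62
ee_pos: [0.6601, -0.0511, 0.102]
eef_rot: [1.203, 1.567, -0.294]
force: [8.4, -5.1, -10.8]
grip_width: 0.0188
```

```bash
sed -i 's/^CX,CZ=.*/CX,CZ=-.0035,.146/' log.py tab.py; python3 log.py; python3 -c "
from h import *
st()"; python3 tab.py .0288 .1015 144 -35 2 6;python3 tab.py -.0035 .201 0 30 1 2
```

```text
t 26.6167 phi 142.8 r 0.0553 y -0.1503 Ft 0.17 Fr 13.41 F [  8.4   -5.12 -10.78] g 0.0188 M [-1.02 -1.46 -0.17]
26.6167 own [ 0.0299 -0.1503  0.102 ] F [  8.4   -5.12 -10.78] [-0.13  0.66  1.29 -0.    1.19 -0.21] 0.018754596015636463
144.0 -> 109.0 [[-0.14, 0.18, 0], [-0.3, 0.33, 0], [-0.47, 0.48, 0], [-0.66, 0.6, 0], [-0.86, 0.7, 0], [-1.06, 0.79, 0]] cmd [0.0486 0.128 ]
109.0 -> 74.0 [[-0.22, 0.06, 0], [-0.44, 0.1, 0], [-0.66, 0.12, 0], [-0.89, 0.11, 0], [-1.11, 0.08, 0], [-1.33, 0.03, 0]] cmd [0.0493 0.1612]
0.0 -> 30.0 [[0.07, 0.57, 0], [0.29, 1.1, 0]] cmd [0.024  0.1938]
```

```bash
python3 - <<'E'
from h import *
st()
shot('side','side6.png');print([ (t,[np.round(x['at'],1).tolist() for x in models.mark_of(t,'side')[:1]]) for t in ['tin','spatula','teapot','door_push']]); shot('scene','scene6.png');st()
E
```

```text
26.6167 own [ 0.0299 -0.1503  0.102 ] F [  8.4   -5.12 -10.78] [-0.13  0.66  1.29 -0.    1.19 -0.21] 0.018754596015636463
[('tin', [[395.4, 362.8]]), ('spatula', [[379.6, 294.4]]), ('teapot', [[240.2, 213.8]]), ('door_push', [[313.1, 217.8]])]
26.9167 own [ 0.0299 -0.1503  0.102 ] F [  9.17  -5.88 -11.03] [-0.13  0.66  1.29 -0.    1.19 -0.21] 0.018741223680755346
```

View pics/side6.png

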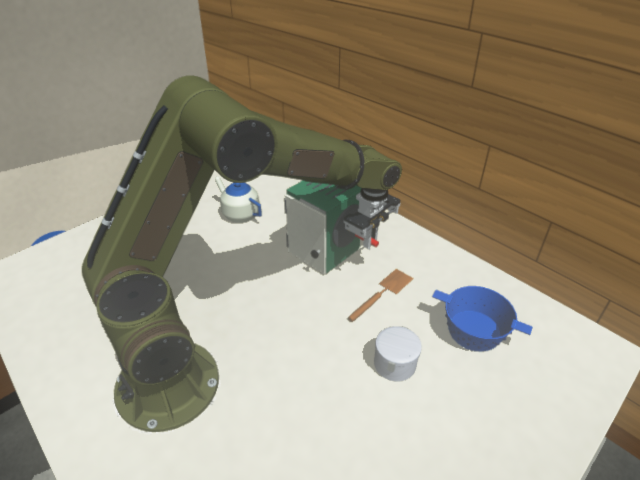

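View pics/scene6.png

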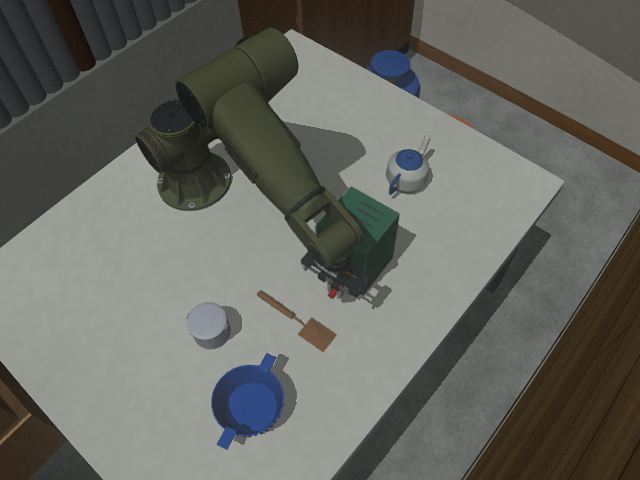

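Both views show the door flat shut (side, about 285–327, 195–270), the jaws on the red handle (side (375,242), scene (332,293)), and the tin, colander, teapot and spatula where they were. Handing in.

```bash
python3 -c "
from h import *
print(ctrl.hand_in())"
```

```text
the job is handed in; nothing more can be done
None
```

The door is shut, the drum's heavy side is at the bottom to within a few degrees by my estimate, and the arm is still gripping the handle. I handed it in at about 27 s; the hand-in gives no verdict.

- **Door:** I pushed it until it met a hard stop at 28 N, well over the catch's 5 N. In the side and scene pictures it still looked flat shut at the end. I had no direct reading of the door angle.
- **Finding the heavy side:** I led the drum forward one full turn, then 228° back, stopping 6 times on the way back and every 30° forward. The lump's pull fitted a wave of about 4.6 N. It puts the heavy side at the bottom with the handle at 140–146°, over the top towards the back. A reading taken while moving confirmed which way the pull acts.
- **Final hold:** The handle is at about 143°, the jaws are shut on it at 18.7 mm, and the tangential force is near zero. The arm did not move between my last two readings.
- **Bystanders:** The tin, colander, teapot and spatula looked unmoved in the last pictures.

**What went wrong or disagreed:**
- I sent one row too many by mistake. It pressed the handle with about 54 N for a moment and slid it roughly 3 mm in the pads. I undid it and shifted the turning circle by the same amount.
- One stop, at 133°, read 4–5 N off the fit. Leaving it out moves the estimate by about 6°, well inside the 25° allowed.
- The fitted turning circle sat 3.5 mm from where the cameras put the axis.

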